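Close a mould in the bench press

ROBOT

A 6-joint arm with a two-finger parallel gripper is mounted at the origin on a cart in front of the work surface, level with it; the furniture and walls round the work are solid. World frame = base frame: x ahead of the robot, y to its left, z up, the work surface at z = 0. Lengths are in m, angles in rad, forces in N, time in s.
With the tool pointing down it reaches from about 0.35 to 0.775 m from the base axis. Payload 5.5 kg.
Tool frame: the origin (TCP) lies on the centre line of the jaws, within the pads' length; the fingertips stand 11 mm ahead of it and the grasp point (between the pads) lies 8 mm behind it (env.nose_length is the distance from the TCP to the fingertips, in m); x points along the fingers, z is the direction in which the jaws open and shut, and the axes are right-handed (so a half turn about x gives the same grasp; the last joint's range is limited). The gripper opens to 85 mm and grips with 20 to 120 N. Pads are 22 mm wide; open, the fingers measure 114 mm over their backs; the gripper's body (76 mm by 85 mm) begins 54 mm behind the grasp point. The pads swing forward as they close: fully open they stand 13 mm farther back than shut.
Start: joints at [1.142, 0.313, 0.046, 1.304, 0, 1.431], TCP at [0.164, 0.551, 0.242] pointing down, gripper open.
Joint ranges: [-2.76, 2.76], [-0.86, 1.69], [-1.03, 1.26], [-2.2, 2.34], [-1.47, 1.5], [-3.14, 3.14]. Speed limits (rad/s): [2.57, 2.57, 3.14, 3.14, 3.14, 3.14].

INTERFACE

Orientations are given as a unit quaternion [w, x, y, z].
In Python, from workcell import env gives the robot as it stands. The module is installed in compiled form; this text tells all that it offers.
- The arm moves only by the tool step_arm, never from a script. Its argument "moves" is a list that holds one entry, the list of rows, each a list of 7 numbers: the turn, a rotation vector about the tool's x, y, z in rad, then the shift along the tool's x, y, z in m, then the opening, from 0 (shut) to 1 (fully open). In form: [[[rx, ry, rz, tx, ty, tz, grip], ...]]. A call has 1 to 12 rows; each row is the pose to reach, as a shift and turn from the pose measured when the call began, along the tool's axes at that moment; what a row does not reach only later rows make up. A row lasts 1/10 s, in which the tool goes at most 50 mm and 8.59 degrees, less where a joint would pass 70% of its speed; a pose out of reach is approached as far as the arm can. A call with a gripper value outside its range is refused whole. The fingers move at their own pace and stop on an object; "force" is the grip in N (left out, the last holds). Time passes only in rows, so rows that repeat a pose let the fingers close. It gives the time, the measured TCP pose, the force and the opening at its end, in the units of the state.
- env.get_state(): the state, without advancing time (a new reading comes with each control period).
- env.read_camera(name): name is "scene" or "top" or "wrist"; returns (picture, depth): 480x640x3 uint8, red, green, blue; 480x640 float32, m along the optical axis (not along the pixel's ray), 0 where there is no reading.
- env.get_calibration(name): a dict with "mtx" (3x3 intrinsics, pixels), "distortion" ([k1, k2, p1, p2, k3] as OpenCV has them; the pictures are not rectified), "camera_from_world" (4x4, takes a point from world to camera coordinates); the wrist camera has in their place "T_tool_cam" (4x4, takes a point from camera to tool coordinates, whose origin is the TCP and whose axes are the tool frame's). Camera axes: x right, y down, z forward; pixel columns grow to the right and rows downward; lengths in m; the calibration is good to about 2 mm. A picture is of the moment at which its call begins: read the wrist's pose just before it. get_calibration takes no time and is no camera call.
- env.hand_in(): hands the job in, once; it reports no verdict.
Trained networks look in the newest picture that a camera, given by its name, has taken for a name from the list of things; names that differ only in an ending like _2 or _b are one class to them, and where a whole thing is asked for, a point or a joint stands for the part that bears it (a point fixed in the world has none). Each returns a list of dicts, best first, with "confidence" (0 to 1); they miss things now and then, are a little off and sometimes report something else, mostly with a low value. They report only what shows in the picture. A call takes as long as a camera call.
- env.boxes_of(camera, thing): "uv" ([column, row] in pixels, amid what is visible of it).
- env.silhouettes(camera, thing): "mask" (480x640 bool, what is visible of it) and "uv" ([column, row] in pixels, amid what is visible of it).
The state is a dict: "clock": time; "joint_pos": joint angles; "qvel": joint speeds; "tau": joint torques, N m; "tcp_pos": TCP position; "orientation": TCP orientation; "wrist_force": force on the tool from outside, world axes, zero at the start; "ft_torque": the same for the moment, N m; "finger_gap": finger opening in m.
Only numpy, scipy, OpenCV 4.12 (cv2) and the standard library are available. Lean on these libraries where they do the work, as an engineer would, in place of code of your own. Each camera call takes 0.05 s, during which the arm holds its last target.

TASK

Slide the mould into the bench press until it is fully home against the back stop, then swing the press lever all the way down to its stop and keep it there for a moment, so that the ram shuts the mould's raised top plate. Bring the lever back up under control, without letting it fly up, and leave the closed mould in place under the ram. Do not disturb the moulded hook, the pin plate and the snap ring lying beside the press.

Things in the scene. Friction and masses are not known exactly. Their poses are not given: they have to be found in the camera images.
- press: Grey bench arbor press, bolted down. Origin on the bench surface, straight below the ram axis; x points from the front to the back column, y to the lever side, z up. A flat steel feed plate (x -225 to +110 mm, y -75 to +75 mm, top at z = 12 mm) runs through it. The head (x -20 to +111 mm, y +-38 mm, z 115 to 215 mm) overhangs the rear of the mould's place.
- back_stop (a point): Foot of the back stop's front face, on the feed plate: press x = +35 mm, y = 0, z = 12 mm. The stop is 50 mm wide and 30 mm high; axes as the press. Two guide rails, 14 mm high with inner faces at y = +-26.5 mm, run forward from it to press x = -45 mm; their flared mouths go on to x = -77 mm, where they are about 97 mm apart.
- press_ram: Upright square steel ram bar, 22 mm, with a round foot 28 mm across. Origin at the centre of the foot's underside, on the press's z axis: 81 mm above the bench with the lever up. It goes down 22 mm per rad of lever.
- press_lever (a joint): Press lever angle in rad: 0 = up at rest (arm pointing forward, 0.55 rad above level), 0.9 = down at its stop (0.35 rad below level). Sprung: let go, it flies up far faster than 4 rad/s; guided up it should stay below that. It takes about 4 N at the grip to start it and about 10 N near the stop.
- lever_grip (a point): Middle of the black round grip at the end of the lever arm: 22 mm in diameter, 110 mm long, lying level along the press's y axis, on the left of the press (press y 104 to 214 mm). It swings in an arc of radius 170 mm about lever_hinge, with the arm in front of the hinge. It can be pressed from above or pinched.
- lever_hinge (a point): Point on the lever's hinge axis (parallel to the press's y axis) level with the middle of the grip: press x = 0, y = 159 mm, z = 165 mm.
- mould: Pale metal mould on the feed plate in front of the rails, 0.6 to 0.85 kg. Lower block 45 x 100 x 30 mm; origin at the centre of its underside, its own y along the 100 mm length, -y end toward the press. Fully home its length is along press x, its far end against the back stop, its origin at press x = -15 mm, y = 0 within the rails' 4 mm play, z = 12 mm.
- mould_top (a joint): How far the mould's top plate stands open above the block, in m: 0 = shut, 0.007 to 0.010 at the start. The plate is 43 x 92 x 14 mm with a round steel boss (28 mm wide, 5 mm high) 15 mm from its middle toward the mould's far (-y) end, which comes under the ram; it moves on tight guide pins (about 10 N) and stays where it is left.
- moulded_hook: Bystander: marbled plastic coat hook, 28 x 116 x 64 mm, on the bench to the right of the press. Origin at the centre of its underside.
- pin_plate: Bystander: white mould plate with four upright pins, 50 x 75 x 34 mm, on the bench to the right of the feed plate. Origin at the centre of its underside.
- snap_ring: Bystander: flat marbled plastic snap ring, 61 x 115 x 13 mm, on the bench to the left of the press. Origin at the centre of its underside.

How it is judged:
By the outcome, as a careful person would: the job done as asked, in the order asked, and still so for the second after the job is handed in, with the robot touching nothing.
It also fails if it takes over 61 s, if anything falls off the work surface, if the arm or the gripper's body presses on something with over 40 N, if the wrist force passes 120 N, or if a joint passes its speed limit or range.

## Working session

There is one attempt and no reset: what is moved stays moved. The work goes in short steps, Python scripts to look and compute and a tool call to move; the robot and the scene stay as the last step left them, time stands still between calls to the robot, and variables do not carry over. Pictures are saved under pics/ and viewed, and the job is handed in when it is done.

Besides the shell and the picture viewer there is one more tool, called after "Request:" in YAML: its name, and indented under it one key for each argument. step_arm: Moves the arm, as the interface text tells. Its arguments: {"type":"object","properties":{"moves":{"type":"array","items":{"type":"array","items":{"type":"array","items":{"type":"number"}}}},"force":{"type":"number"}},"required":["moves"]}

```bash
mkdir -p pics; cat > h.py <<'E'
import numpy as np, cv2
from workcell import env
from scipy.spatial.transform import Rotation as R
def save(name,fn):
    p,d=env.read_camera(name); cv2.imwrite('pics/'+fn,p[:,:,::-1]); return p,d
def Rq(q): return R.from_quat([q[1],q[2],q[3],q[0]])
def pose():
    s=env.get_state(); return np.array(s['tcp_pos']),Rq(s['orientation']).as_matrix(),s
def camT(name):
    c=env.get_calibration(name)
    if name=='wrist':
        p,Rm,_=pose(); T=np.eye(4);T[:3,:3]=Rm;T[:3,3]=p
        return T@np.array(c['T_tool_cam'])
    return np.linalg.inv(np.array(c['camera_from_world']))
def cloud(name,d,us,vs):
    c=env.get_calibration(name);K=np.array(c['mtx'],float);D=np.array(c['distortion'],float)
    us=np.asarray(us);vs=np.asarray(vs);z=d[vs,us]
    n=cv2.undistortPoints(np.stack([us,vs],-1).reshape(-1,1,2).astype(float),K,D).reshape(-1,2)
    P=np.c_[n*z[:,None],z,np.ones(len(z))]
    return (P@camT(name).T)[:,:3]
def proj(name,P):
    c=env.get_calibration(name);K=np.array(c['mtx'],float);D=np.array(c['distortion'],float)
    T=np.linalg.inv(camT(name))
    P=np.atleast_2d(P).astype(float)
    return cv2.projectPoints(P,cv2.Rodrigues(T[:3,:3])[0],T[:3,3],K,D)[0].reshape(-1,2)
E
python3 - <<'E'
from h import *
_,_,s=pose(); print({k:np.round(v,3) for k,v in s.items()}, env.nose_length)
for n in('scene','top','wrist'):
    p,d=save(n,n+'0.png'); np.save(n+'0.npy',d); print(n,np.round(camT(n),3).tolist())
E
```

```text
{'clock': np.float64(0.0), 'joint_pos': array([1.142, 0.314, 0.045, 1.304, 0.   , 1.431]), 'qvel': array([ 0.   ,  0.002,  0.   , -0.   , -0.002,  0.001]), 'tau': array([-0.0000e+00, -4.8063e+01,  2.9853e+01,  1.9000e-02, -0.0000e+00,
        0.0000e+00]), 'tcp_pos': array([0.164, 0.551, 0.241]), 'orientation': array([ 0.566, -0.423,  0.567,  0.423]), 'wrist_force': array([ 0.305, -0.288, -0.265]), 'ft_torque': array([-0.041, -0.013,  0.021]), 'finger_gap': np.float64(0.085)} 0.011
scene [[-0.428, -0.458, 0.779, -0.073], [-0.904, 0.233, -0.359, 0.148], [-0.017, -0.858, -0.514, 0.611], [0.0, 0.0, 0.0, 1.0]]
top [[0.029, -0.989, 0.146, 0.466], [-1.0, -0.027, 0.017, -0.191], [-0.012, -0.146, -0.989, 1.006], [0.0, 0.0, 0.0, 1.0]]
wrist [[0.284, 0.917, 0.281, 0.092], [0.959, -0.271, -0.085, 0.573], [-0.002, 0.294, -0.956, 0.373], [0.0, 0.0, 0.0, 1.0]]
```

View pics/scene0.png

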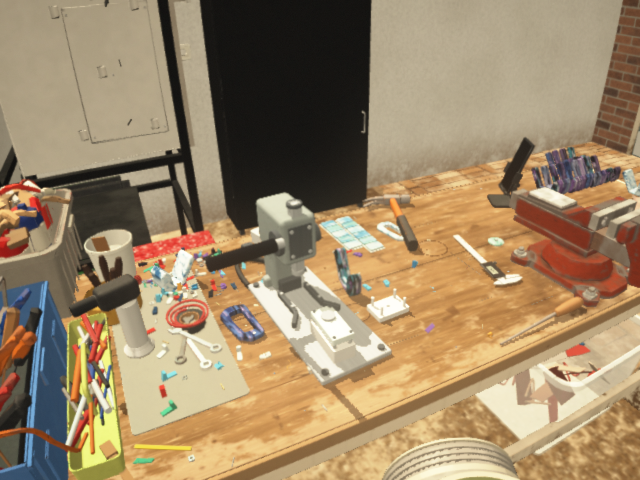

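View pics/top0.png

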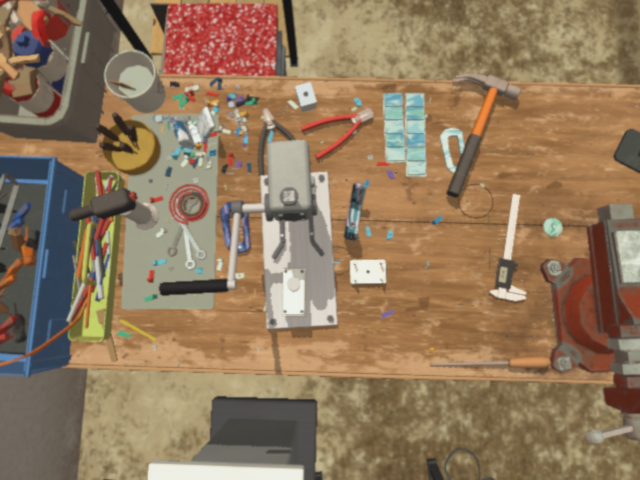

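View pics/wrist0.png

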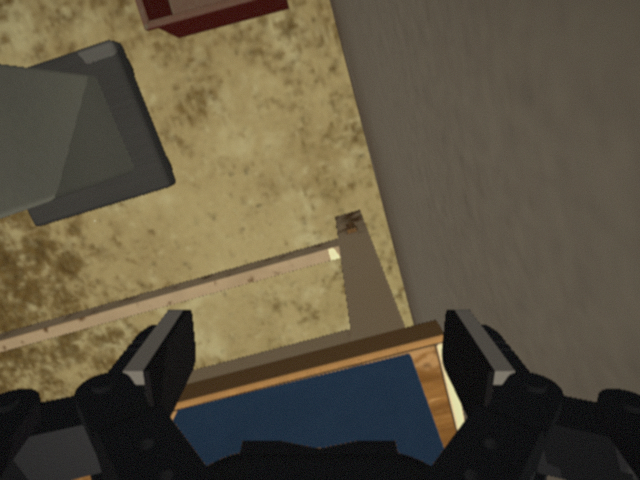

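The scene and top views show the press around top pixel (290,250). The mould is at (293,292), the lever grip at (195,287), the ring at (237,228), the hook at (355,210) and the pin plate at (368,271). Next I'll measure them.

```bash
python3 - <<'E'
from h import *
d=np.load('top0.npy')
v,u=np.mgrid[0:480,0:640]
W=cloud('top',d,u.ravel(),v.ravel()).reshape(480,640,3); np.save('W.npy',W)
for n in['press','press_ram','press_lever','lever_grip','mould','mould_top','moulded_hook','pin_plate','snap_ring']:
    r=env.silhouettes('top',n)
    for k in r[:2]:
        m=k['mask']&(d>0); P=W[m]
        print(n,round(k['confidence'],2),np.round(k['uv']),m.sum(),'med',np.round(np.median(P,0),3),'min',np.round(np.percentile(P,2,axis=0),3),'max',np.round(np.percentile(P,98,axis=0),3))
        if n in('mould','press','press_lever','lever_grip') and k is r[0]: np.save('m_%s.npy'%n,k['mask'])
E
```

```text
press 0.64 [291. 239.] 12785 med [ 0.621 -0.124  0.016] min [ 0.445 -0.207  0.01 ] max [0.761 0.042 0.265]
press_ram 0.53 [288. 197.] 316 med [ 0.66  -0.128  0.242] min [ 0.647 -0.142  0.215] max [ 0.675 -0.111  0.244]
press_ram 0.34 [289. 239.] 12812 med [ 0.621 -0.123  0.016] min [ 0.445 -0.207  0.01 ] max [0.762 0.041 0.265]
press_lever 0.91 [228. 281.] 1871 med [ 0.514 -0.027  0.257] min [ 0.492 -0.069  0.016] max [0.661 0.068 0.267]
lever_grip 0.93 [225. 280.] 1744 med [ 0.513 -0.028  0.259] min [ 0.493 -0.071  0.169] max [0.661 0.066 0.267]
lever_grip 0.5 [294. 294.] 968 med [ 0.507 -0.131  0.067] min [ 0.465 -0.151  0.044] max [ 0.552 -0.11   0.073]
mould 0.79 [296. 294.] 1089 med [ 0.508 -0.131  0.066] min [ 0.462 -0.152  0.014] max [ 0.554 -0.109  0.073]
mould_top 0.71 [295. 292.] 976 med [ 0.508 -0.131  0.067] min [ 0.466 -0.151  0.054] max [ 0.553 -0.109  0.073]
moulded_hook 0.87 [351. 210.] 719 med [ 0.687 -0.251  0.036] min [ 0.625 -0.268  0.008] max [ 0.734 -0.233  0.066]
moulded_hook 0.61 [294. 293.] 971 med [ 0.507 -0.131  0.067] min [ 0.464 -0.151  0.043] max [ 0.553 -0.111  0.073]
pin_plate 0.76 [369. 272.] 870 med [ 0.558 -0.282  0.013] min [ 0.533 -0.319  0.001] max [ 0.582 -0.246  0.035]
snap_ring 0.76 [227. 231.] 585 med [0.641 0.016 0.013] min [ 0.595 -0.026  0.004] max [0.697 0.036 0.017]
```

```bash
python3 - <<'E'
from h import *
W=np.load('W.npy'); m=np.load('m_press.npy')
P=W[m]; s=(P[:,2]>.007)&(P[:,2]<.018); Q=P[s]
def rect(Q):
    r=cv2.minAreaRect((Q[:,:2]*1000).astype(np.float32)); return r
print('plate',s.sum(),np.median(Q[:,2]),rect(Q),cv2.boxPoints(rect(Q)).round(1).tolist())
m2=np.load('m_mould.npy'); P=W[m2]; T=P[(P[:,2]>.05)&(P[:,2]<.0705)]
print('top',np.median(T[:,2]),np.percentile(P[:,2],[80,95,99]),rect(T),cv2.boxPoints(rect(T)).round(1).tolist())
B=P[P[:,2]>.0695]; print('boss',len(B),B.mean(0),B[:,2].mean())
hist=np.histogram(P[:,2],bins=np.arange(.01,.08,.002)); print([(round(float(b),3),int(a)) for a,b in zip(*hist)])
# grip & lever
g=W[np.load('m_lever_grip.npy')]; 
G=g[(g[:,2]>.22)]; 
import sys
t=G[G[:,0]<.535]; 
c=t[:,:2].mean(0); U,S,V=np.linalg.svd(t[:,:2]-c); print('grip dir',V[0],'c',c, 'topz',np.percentile(t[:,2],[50,90,97])); pr=(t[:,:2]-c)@V[0]; print(pr.min(),pr.max())
# robust: only bar top
# lateral edges of plate
import math
img=cv2.imread('pics/top0.png'); cv2.imwrite('pics/topc.png',cv2.resize(img[150:350,140:420],None,fx=2.8,fy=2.8,interpolation=cv2.INTER_CUBIC))
E
```

```text
plate 6724 0.013172308730737048 ((597.4454345703125, -49.32122802734375), (335.1858825683594, 315.6625671386719), 5.033539772033691) [[416.70001220703125, 93.19999694824219], [444.29998779296875, -221.1999969482422], [778.2000122070312, -191.8000030517578], [750.5, 122.5999984741211]]
top 0.0665452675061764 [0.06876123 0.07248058 0.07432102] ((508.88616943359375, -129.26467895507812), (90.25987243652344, 42.41102600097656), 1.6480200290679932) [[463.20001220703125, -109.4000015258789], [464.3999938964844, -151.8000030517578], [554.5999755859375, -149.1999969482422], [553.4000244140625, -106.80000305175781]]
boss 159 [ 0.52013564 -0.13186729  0.1009752 ] 0.10097520232913591
[(0.01, 6), (0.012, 19), (0.014, 14), (0.016, 1), (0.018, 0), (0.02, 0), (0.022, 0), (0.024, 0), (0.026, 0), (0.028, 0), (0.03, 0), (0.032, 0), (0.034, 0), (0.036, 0), (0.038, 0), (0.04, 21), (0.042, 51), (0.044, 23), (0.046, 2), (0.048, 1), (0.05, 0), (0.052, 0), (0.054, 0), (0.056, 0), (0.058, 0), (0.06, 4), (0.062, 73), (0.064, 244), (0.066, 329), (0.068, 176), (0.07, 61), (0.072, 55), (0.074, 8), (0.076, 0)]
grip dir [-0.02439717  0.99970234] c [0.50434839 0.00365819] topz [0.26363439 0.26637215 0.26763812]
-0.19395209739898328 0.06735115384428261
```

View pics/topc.png

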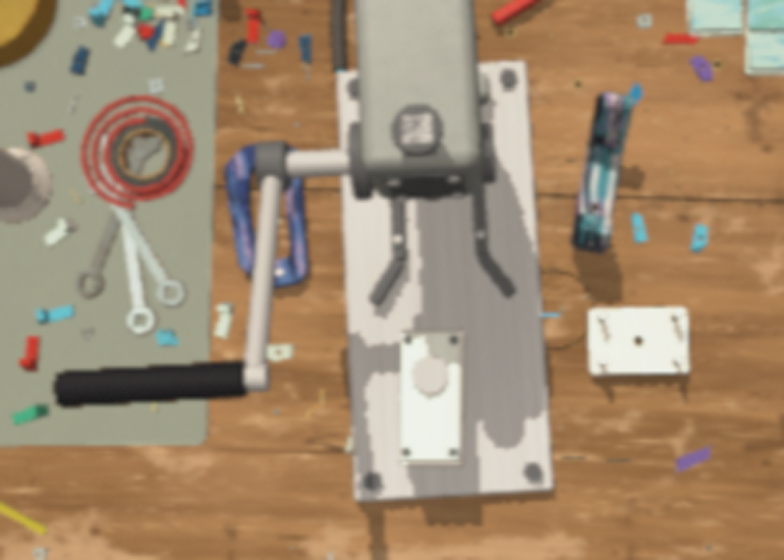

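```bash
cat >> h.py <<'E'
def ray(name,uv,z):
    c=env.get_calibration(name);K=np.array(c['mtx'],float);D=np.array(c['distortion'],float);T=camT(name)
    n=cv2.undistortPoints(np.array(uv,float).reshape(-1,1,2),K,D).reshape(-1,2)
    d=np.c_[n,np.ones(len(n))]@T[:3,:3].T; o=T[:3,3]
    return o+d*((z-o[2])/d[:,2])[:,None]
E
python3 - <<'E'
from h import *
cr=np.array([[355,500],[553,489],[525,62],[338,70]])/2.8+[140,150]
C=ray('top',cr,.012); print(C.round(4)); print(np.linalg.norm(np.diff(np.r_[C,C[:1]],axis=0),axis=1))
W=np.load('W.npy'); Q=W.reshape(-1,3); Q=Q[(Q[:,2]>.0085)&(Q[:,2]<.0185)&(Q[:,0]>.42)&(Q[:,0]<.8)&(Q[:,1]>-.23)&(Q[:,1]<-.04)]
g=np.zeros((400,220),np.uint8); ij=((Q[:,:2]-[.42,-.24])*1000).astype(int); 
g[np.clip(ij[:,0],0,399),np.clip(ij[:,1],0,219)]=255
g=cv2.morphologyEx(g,cv2.MORPH_CLOSE,np.ones((9,9)));g=cv2.morphologyEx(g,cv2.MORPH_OPEN,np.ones((11,11)))
n,l,st,_=cv2.connectedComponentsWithStats(g); k=1+st[1:,4].argmax(); pts=np.argwhere(l==k).astype(np.float32)
r=cv2.minAreaRect(pts); print(r, cv2.boxPoints(r)+[420,-240])
# mould: corners of the top plate (z ~.066)
mc=np.array([[402,333],[460,332],[463,463],[400,465]])/2.8+[140,150]
M=ray('top',mc,.0655); print(M.round(4),np.linalg.norm(np.diff(np.r_[M,M[:1]],axis=0),axis=1))
b=ray('top',np.array([[431,376]])/2.8+[140,150],.071);print('boss',b)
# grip ends at z~.254
ge=ray('top',np.array([[58,389],[246,379]])/2.8+[140,150],.254);print('grip',ge.round(4))
for n in ['top']: pass
E
```

```text
[[ 0.4318 -0.0743  0.012 ]
 [ 0.4443 -0.2227  0.012 ]
 [ 0.7751 -0.1932  0.012 ]
 [ 0.7649 -0.046   0.012 ]]
[0.14887463 0.33214079 0.14754061 0.33433403]
((184.02049255371094, 107.42965698242188), (335.61102294921875, 150.4664764404297), 4.945966720581055) [[ 430.35348511  -72.08480835]
 [ 443.32614136 -221.99100494]
 [ 777.6875     -193.05587769]
 [ 764.71484375  -43.14968872]]
[[ 0.5535 -0.1094  0.0655]
 [ 0.5554 -0.1513  0.0655]
 [ 0.4618 -0.1565  0.0655]
 [ 0.4591 -0.1116  0.0655]] [0.04196948 0.09368665 0.04494256 0.09439501]
boss [[ 0.52273023 -0.13181457  0.071     ]]
grip [[ 0.4981  0.0717  0.254 ]
 [ 0.507  -0.0368  0.254 ]]
```

```bash
python3 - <<'E'
from h import *
W=np.load('W.npy'); Q=W.reshape(-1,3)
for x0 in np.arange(.0,.7,.1):
    print(round(x0,1),[(round(y0,1),round(float(np.max(q[:,2])),2)) for y0 in np.arange(-.3,.8,.1) if len(q:=Q[(Q[:,0]>=x0)&(Q[:,0]<x0+.1)&(Q[:,1]>=y0)&(Q[:,1]<y0+.1)])>5])
p,Rm,s=pose(); print(p,Rm.round(3))
a=np.deg2rad(4.95); ex=np.array([np.cos(a),np.sin(a),0]); ey=np.array([-ex[1],ex[0],0])
t=np.array([.6613,-.1276,0])-.23*ex+.006*ey
print('target',t)
for sgn in(1,-1):
    z=sgn*ey; x=np.array([0,0,-1.]); y=np.cross(z,x); Rt=np.c_[x,y,z]
    print(sgn,'rotvec tool',R.from_matrix(Rm.T@Rt).as_rotvec())
for q in [[.35,.2,.42],[t[0],t[1],.42],[.35,.2,.34],[t[0],t[1],.34]]: print('shift tool',q,(Rm.T@(np.array(q)-p)).round(4))
E
```

```text
0.0 [(np.float64(-0.3), -0.71), (np.float64(-0.2), -0.2), (np.float64(0.1), -0.62), (np.float64(0.2), -0.71), (np.float64(0.3), -0.71), (np.float64(0.4), -0.71), (np.float64(0.5), -0.71), (np.float64(0.6), -0.28)]
0.1 [(np.float64(-0.3), -0.71), (np.float64(-0.2), 0.01), (np.float64(-0.1), 0.01), (np.float64(0.0), 0.01), (np.float64(0.1), 0.01), (np.float64(0.2), -0.71), (np.float64(0.3), -0.71), (np.float64(0.4), -0.71), (np.float64(0.5), -0.71), (np.float64(0.6), -0.26)]
0.2 [(np.float64(-0.3), -0.71), (np.float64(-0.2), -0.71), (np.float64(-0.1), -0.71), (np.float64(0.0), -0.71), (np.float64(0.1), -0.71), (np.float64(0.2), -0.71), (np.float64(0.3), -0.71), (np.float64(0.4), -0.71), (np.float64(0.5), -0.71), (np.float64(0.6), -0.25)]
0.3 [(np.float64(-0.3), 0.01), (np.float64(-0.2), 0.01), (np.float64(-0.1), 0.01), (np.float64(0.0), 0.01), (np.float64(0.1), 0.01), (np.float64(0.2), 0.05), (np.float64(0.3), 0.2), (np.float64(0.4), 0.13)]
0.4 [(np.float64(-0.3), 0.02), (np.float64(-0.2), 1.01), (np.float64(-0.1), 0.27), (np.float64(0.0), 0.27), (np.float64(0.1), 0.02), (np.float64(0.
[... 386 characters left out ...]
64(0.1), 0.17), (np.float64(0.2), 0.17), (np.float64(0.3), 0.22), (np.float64(0.4), 0.17)]
[0.16378733 0.55120708 0.24233138] [[ 0.    -0.959  0.285]
 [ 0.     0.285  0.959]
 [-1.    -0.     0.   ]]
target [ 0.4316401  -0.14146824  0.        ]
1 rotvec tool [-3.75213956e-01  8.85315958e-05  3.82898133e-05]
-1 rotvec tool [ 2.76637869e+00  5.35922937e-05 -1.23913148e-04]
shift tool [0.35, 0.2, 0.42] [-0.1777 -0.2785 -0.2836]
shift tool [np.float64(0.431640095211836), np.float64(-0.14146824187456472), 0.42] [-0.1777 -0.4541 -0.5877]
shift tool [0.35, 0.2, 0.34] [-0.0977 -0.2785 -0.2836]
shift tool [np.float64(0.431640095211836), np.float64(-0.14146824187456472), 0.34] [-0.0977 -0.454  -0.5877]
```

Request:
step_arm:
  moves:
    - [[0, 0, 0, -0.05, 0, 0, 0.17], [-0.05, 0, 0, -0.09, -0.03, -0.03, 0.17], [-0.1, 0, 0, -0.12, -0.06, -0.06, 0.17], [-0.15, 0, 0, -0.12, -0.09, -0.09, 0.17], [-0.2, 0, 0, -0.12, -0.12, -0.12, 0.17], [-0.25, 0, 0, -0.12, -0.15, -0.15, 0.17], [-0.3, 0, 0, -0.12, -0.18, -0.18, 0.17], [-0.34, 0, 0, -0.12, -0.21, -0.215, 0.17], [-0.375, 0, 0, -0.12, -0.245, -0.25, 0.17], [-0.375, 0, 0, -0.12, -0.28, -0.285, 0.17]]
  force: 30

```text
clock: 1.6
tcp_pos: [0.3514, 0.1966, 0.3627]
orientation: [-0.478, 0.522, -0.477, -0.521]
wrist_force: [2.1, 1.0, 1.4]
finger_gap: 0.0146
```

```bash
cat > g.py <<'E'
from h import *
a=np.deg2rad(4.95); ex=np.array([np.cos(a),np.sin(a),0]); ey=np.array([-ex[1],ex[0],0]); O=np.array([.6613,-.1276,0])
def P2W(x,y,z): return O+x*ex+y*ey+np.array([0,0,z])
def W2P(w): w=np.asarray(w)-O; return np.array([w@ex,w@ey,w[2]])
Rt=np.c_[[0,0,-1.],np.cross(ey,[0,0,-1.]),ey]
def to(*q):
    p,Rm,s=pose(); return (Rm.T@(P2W(*q)-p)).round(4), R.from_matrix(Rm.T@Rt).as_rotvec().round(4)
def show():
    p,Rm,s=pose(); print('t',round(float(s['clock']),2),'tcp press',(W2P(p)*1000).round(1),'rot err',R.from_matrix(Rm.T@Rt).as_rotvec().round(3),'F',np.round(s['wrist_force'],1),'gap',round(float(s['finger_gap'])*1000,1),'q',np.round(s['joint_pos'],2))
E
python3 -c "
from g import *
show(); print(to(-.232,.006,.34),to(-.232,.006,.1))"
```

```text
t 1.6 tcp press [-280.8  349.8  362.7] rot err [0.001 0.    0.001] F [2.1 1.  1.4] gap 14.6 q [ 0.31 -0.03 -0.07  1.53  0.    0.22]
(array([ 0.0226, -0.0483, -0.3438]), array([0.0014, 0.0004, 0.0014])) (array([ 0.2626, -0.048 , -0.3439]), array([0.0014, 0.0004, 0.0014]))
```

Request:
step_arm:
  moves:
    - [[0, 0, 0, 0, -0.005, -0.045, 0.17], [0, 0, 0, 0, -0.01, -0.09, 0.17], [0, 0, 0, 0, -0.02, -0.135, 0.17], [0, 0, 0, 0.005, -0.025, -0.18, 0.17], [0, 0, 0, 0.01, -0.03, -0.225, 0.17], [0, 0, 0, 0.015, -0.04, -0.27, 0.17], [0, 0, 0, 0.02, -0.045, -0.31, 0.17], [0, 0, 0, 0.022, -0.048, -0.344, 0.17], [0, 0, 0, 0.06, -0.048, -0.344, 0.17], [0, 0, 0, 0.1, -0.048, -0.344, 0.17], [0, 0, 0, 0.14, -0.048, -0.344, 0.17], [0, 0, 0, 0.14, -0.048, -0.344, 0.17]]

```text
clock: 2.8
tcp_pos: [0.4258, -0.14, 0.2177]
orientation: [0.477, -0.518, 0.478, 0.525]
wrist_force: [0.6, 0.6, 0.2]
finger_gap: 0.0143
```

```bash
python3 -c "
from g import *
show(); p,d=save('wrist','w1.png'); save('scene','s1.png')
np.save('w1.npy',d)
print(to(-.232,.006,.034))"
```

```text
t 2.8 tcp press [-235.7    8.   217.7] rot err [ 0.001  0.006 -0.007] F [0.6 0.6 0.2] gap 14.3 q [-0.5   0.09 -0.3   1.2   0.   -0.59]
(array([ 0.1892, -0.0003, -0.0002]), array([0.0013, 0.0009, 0.0006]))
```

View pics/w1.png

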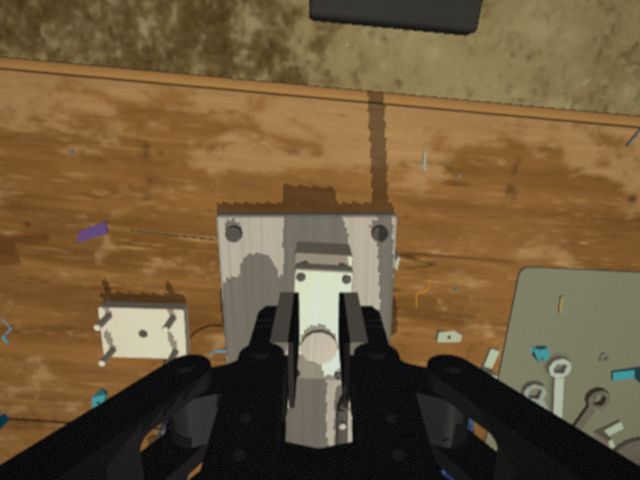

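View pics/s1.png

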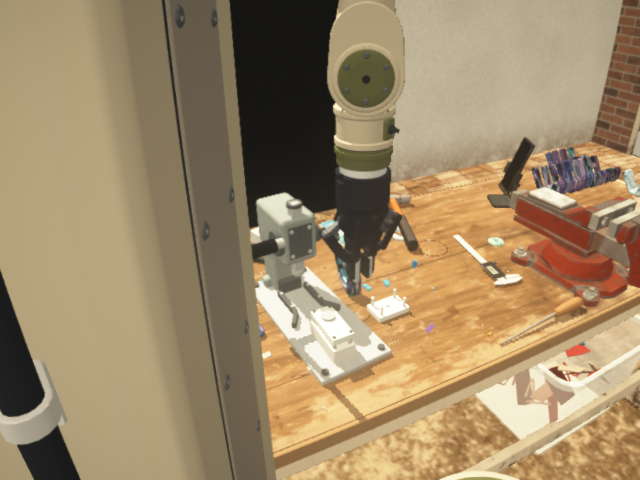

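```bash
python3 - <<'E'
from g import *
d=np.load('w1.npy'); v,u=np.mgrid[200:400,210:410]
W=cloud('wrist',d,u.ravel(),v.ravel()); P=(W-O)@np.c_[ex,ey,[0,0,1]]
print('plate z',np.median(P[(P[:,2]>0)&(P[:,2]<.02)][:,2]))
for lo,hi,n in((.036,.047,'block top'),(.055,.073,'plate'),):
    Q=P[(P[:,2]>lo)&(P[:,2]<hi)&(P[:,0]<-.09)]; print(n,len(Q),np.percentile(Q,[1,50,99],axis=0).round(4).tolist(), cv2.minAreaRect((Q[:,:2]*1000).astype(np.float32)))
    # boundary x min per y
    ys=np.arange(-.02,.035,.005)
    print([(round(float(y),3),round(float(np.percentile(q[:,0],2)),4)) for y in ys if len(q:=Q[abs(Q[:,1]-y)<.0025])>3])
print(camT('wrist')[:3,3], W2P(camT('wrist')[:3,3]))
E
```

```text
plate z 0.01762016706303965
block top 326 [[-0.1998, -0.012, 0.0363], [-0.198, 0.0115, 0.0432], [-0.186, 0.0317, 0.047]] ((-186.75100708007812, 9.537968635559082), (45.107173919677734, 24.635229110717773), 87.29560852050781)
[(-0.01, -0.1999), (-0.005, -0.1997), (0.0, -0.1994), (0.005, -0.1992), (0.01, -0.1989), (0.015, -0.1984), (0.02, -0.1982), (0.025, -0.1979), (0.03, -0.1975)]
plate 3883 [[-0.1954, -0.0106, 0.0609], [-0.1694, 0.0076, 0.0715], [-0.1045, 0.03, 0.0729]] ((-149.19088745117188, 7.204530715942383), (43.03593444824219, 92.29541015625), 86.25110626220703)
[(-0.01, -0.1957), (-0.005, -0.1955), (0.0, -0.1952), (0.005, -0.195), (0.01, -0.1947), (0.015, -0.1944), (0.02, -0.1942), (0.025, -0.1941), (0.03, -0.1937)]
[ 0.35424707 -0.14807427  0.35495883] [-0.30767439  0.00609658  0.35495883]
```

Request:
step_arm:
  moves:
    - [[0, 0, 0, 0.045, 0, 0, 0.17], [0, 0, 0, 0.09, 0, 0, 0.17], [0, 0, 0, 0.13, 0, 0, 0.17], [0, 0, 0, 0.165, 0, 0, 0.17], [0, 0, 0, 0.185, 0, 0, 0.17], [0, 0, 0, 0.19, 0, 0, 0.17], [0, 0, 0, 0.19, 0, 0, 0.17]]

```text
clock: 3.6
tcp_pos: [0.4312, -0.1423, 0.0347]
orientation: [-0.478, 0.522, -0.477, -0.521]
wrist_force: [-0.1, -0.0, 0.7]
finger_gap: 0.0146
```

```bash
python3 -c "
from g import *
show(); p,d=save('wrist','w2.png');print(to(-.075,0,.033))"
```

```text
t 3.6 tcp press [-230.5    5.2   34.7] rot err [ 0.002 -0.     0.003] F [-0.1 -0.   0.7] gap 14.6 q [-0.5   0.26 -0.59  0.72  0.   -0.58]
(array([ 0.0028, -0.1552, -0.0052]), array([ 0.0016, -0.001 ,  0.0035]))
```

View pics/w2.png

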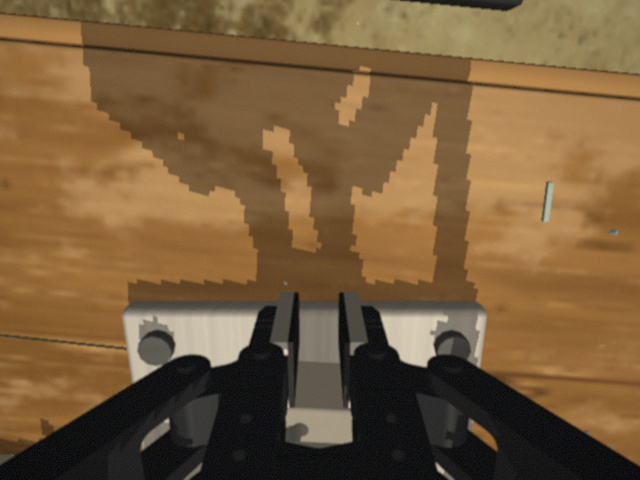

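Request:
step_arm:
  moves:
    - [[0, 0, 0, 0.003, -0.005, 0, 0.17], [0, 0, 0, 0.003, -0.01, 0, 0.17], [0, 0, 0, 0.003, -0.016, 0, 0.17], [0, 0, 0, 0.003, -0.022, 0, 0.17], [0, 0, 0, 0.003, -0.03, 0, 0.17], [0, 0, 0, 0.003, -0.038, -0.001, 0.17], [0, 0, 0, 0.003, -0.046, -0.002, 0.17], [0, 0, 0, 0.003, -0.054, -0.003, 0.17], [0, 0, 0, 0.003, -0.062, -0.004, 0.17], [0, 0, 0, 0.003, -0.07, -0.005, 0.17], [0, 0, 0, 0.003, -0.075, -0.006, 0.17]]

```text
clock: 4.75
tcp_pos: [0.4981, -0.1414, 0.0314]
orientation: [0.474, -0.518, 0.482, 0.525]
wrist_force: [-31.4, -5.0, 21.6]
finger_gap: 0.0146
```

```bash
python3 -c "
from g import *
show(); p,d=save('top','t3.png');cv2.imwrite('pics/t3c.png',cv2.resize(p[150:350,200:400,::-1],None,fx=3,fy=3));p,d=save('wrist','w3.png')"
```

```text
t 4.75 tcp press [-163.8    0.4   31.4] rot err [ 0.    -0.001 -0.015] F [-31.4  -5.   21.6] gap 14.6 q [-0.43  0.38 -0.42  0.79 -0.01 -0.51]
```

View pics/t3c.png

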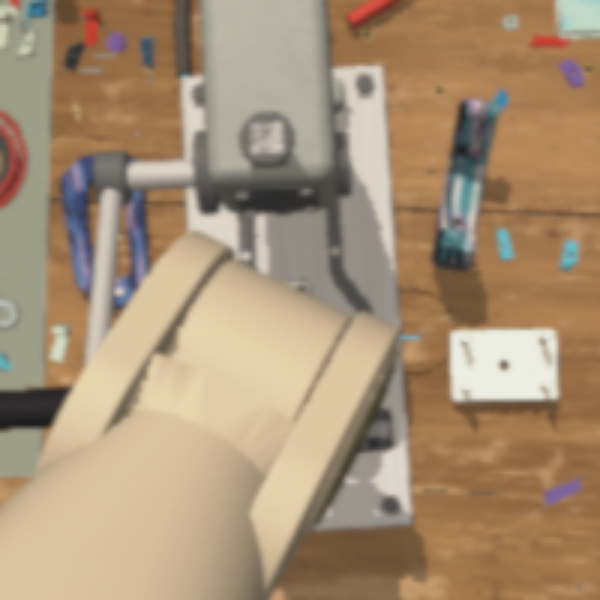

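View pics/w3.png

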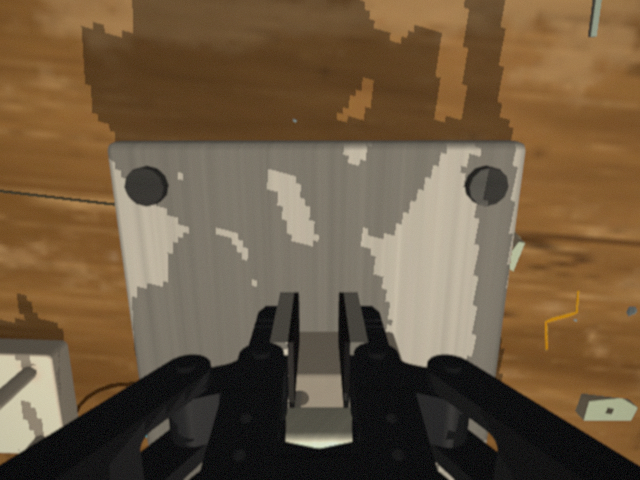

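```bash
python3 -c "
from g import *
show(); p,d=save('scene','s3.png');cv2.imwrite('pics/s3c.png',cv2.resize(p[180:400,220:440,::-1],None,fx=2.7,fy=2.7)); show()"
```

```text
t 4.85 tcp press [-1.631e+02  1.000e-01  3.130e+01] rot err [-0.    -0.001 -0.013] F [-21.6  -4.2  13.5] gap 14.4 q [-0.43  0.38 -0.42  0.78 -0.01 -0.51]
t 4.9 tcp press [-1.631e+02  1.000e-01  3.130e+01] rot err [-0.    -0.001 -0.013] F [-21.4  -6.   13.1] gap 14.3 q [-0.43  0.38 -0.42  0.78 -0.01 -0.51]
```

View pics/s3c.png

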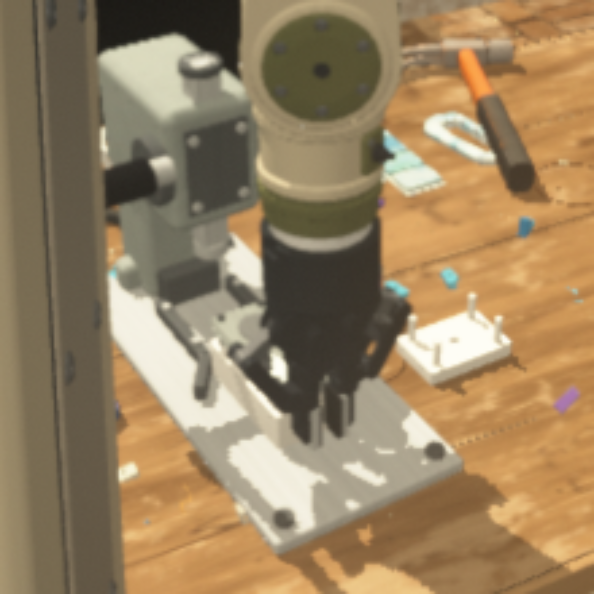

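```bash
python3 - <<'E'
from g import *
p,d=env.read_camera('scene')
r=env.silhouettes('scene','mould'); print([(k['confidence'],k['uv']) for k in r])
v,u=np.nonzero(r[0]['mask']&(d>0)); W=cloud('scene',d,u,v); P=(W-O)@np.c_[ex,ey,[0,0,1]]
Q=P[(P[:,2]>.058)&(P[:,2]<.069)]; print(len(Q),cv2.minAreaRect((Q[:,:2]*1000).astype(np.float32)))
B=P[P[:,2]>.0695]; print('boss',len(B),np.percentile(B,[5,50,95],axis=0).round(3).tolist())
# left side edge (max y) per x
for x in np.arange(-.16,-.05,.01):
    q=P[abs(P[:,0]-x)<.003]
    if len(q)>3: print(round(x,3),np.percentile(q[:,1],[2,97]).round(4),np.percentile(q[:,2],[3,97]).round(3))
E
```

```text
[(0.7, [312.1, 320.5])]
184 ((-98.03805541992188, 8.24708366394043), (39.21574783325195, 82.42433166503906), 88.61480712890625)
boss 50 [[-0.151, 0.002, 0.07], [-0.086, 0.01, 0.071], [-0.076, 0.057, 0.116]]
-0.15 [0.0162 0.0586] [0.014 0.115]
-0.14 [0.0151 0.0292] [0.016 0.065]
-0.13 [0.0098 0.0288] [0.015 0.066]
-0.12 [0.0067 0.0284] [0.013 0.066]
-0.11 [0.0261 0.0286] [0.014 0.042]
-0.1 [0.0175 0.0285] [0.015 0.055]
-0.09 [0.0062 0.0288] [0.016 0.071]
-0.08 [-0.0004  0.0286] [0.018 0.072]
-0.07 [-0.0084  0.0283] [0.017 0.067]
-0.06 [-0.0103  0.0283] [0.018 0.068]
```

Request:
step_arm:
  moves:
    - [[0, 0, 0, 0, 0.012, 0, 0.17], [0, 0, 0, -0.04, 0.012, 0.003, 0.17], [0, 0, 0, -0.08, 0.012, 0.006, 0.6], [0, 0, 0, -0.08, 0.0, 0.006, 1], [0, 0, 0, -0.08, -0.015, 0.006, 1], [0, 0, 0, -0.08, -0.024, 0.006, 1], [0, 0, 0, -0.08, -0.024, 0.006, 1], [0, 0, 0, -0.06, -0.024, 0.006, 1], [0, 0, 0, -0.04, -0.024, 0.006, 1], [0, 0, 0, -0.02, -0.024, 0.006, 1], [0, 0, 0, -0.009, -0.024, 0.006, 1], [0, 0, 0, -0.009, -0.024, 0.006, 1]]

```text
clock: 6.2
tcp_pos: [0.5205, -0.1328, 0.0381]
orientation: [0.474, -0.517, 0.482, 0.525]
wrist_force: [-1.1, -0.5, -0.6]
finger_gap: 0.0855
```

```bash
python3 -c "
from g import *
show(); p,d=save('wrist','w4.png')"
```

```text
t 6.2 tcp press [-140.8    7.    38.1] rot err [-0.     0.001 -0.016] F [-1.1 -0.5 -0.6] gap 85.5 q [-0.4   0.4  -0.36  0.82 -0.01 -0.48]
```

View pics/w4.png

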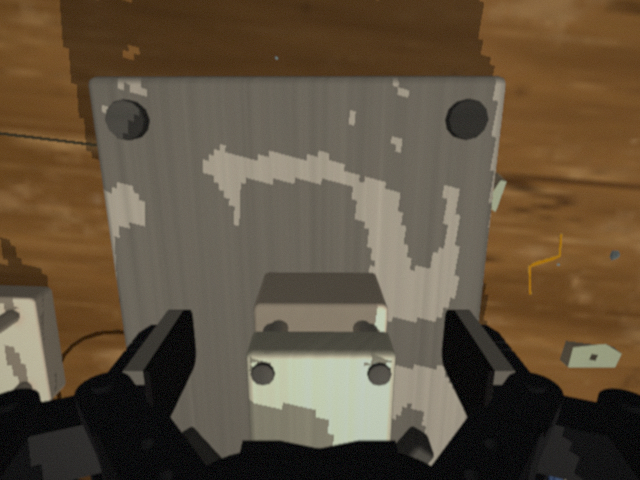

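Request:
step_arm:
  moves:
    - [[0, 0, -0.015, 0, 0, 0, 0.4], [0, 0, -0.015, 0, 0, 0, 0.4], [0, 0, -0.015, 0, 0, 0, 0.4], [0, 0, -0.015, 0, 0, 0, 0.4], [0, 0, -0.015, 0, 0, 0, 0.4], [0, 0, -0.015, 0, 0, 0, 0.4], [0, 0, -0.015, 0, 0, 0, 0.4]]
  force: 30

```text
clock: 6.95
tcp_pos: [0.5218, -0.1332, 0.0403]
orientation: [-0.478, 0.521, -0.478, -0.521]
wrist_force: [-1.8, 1.2, 4.9]
finger_gap: 0.044
```

```bash
python3 -c "
from g import *
show(); p,d=save('wrist','w5.png'); print(to(-.139,0,.038))"
```

```text
t 6.95 tcp press [-139.5    6.5   40.3] rot err [-0.     0.     0.001] F [-1.8  1.2  4.9] gap 44.0 q [-0.4   0.39 -0.37  0.81  0.   -0.49]
(array([ 0.0023, -0.0005, -0.0064]), array([-0.0002,  0.    ,  0.0015]))
```

View pics/w5.png

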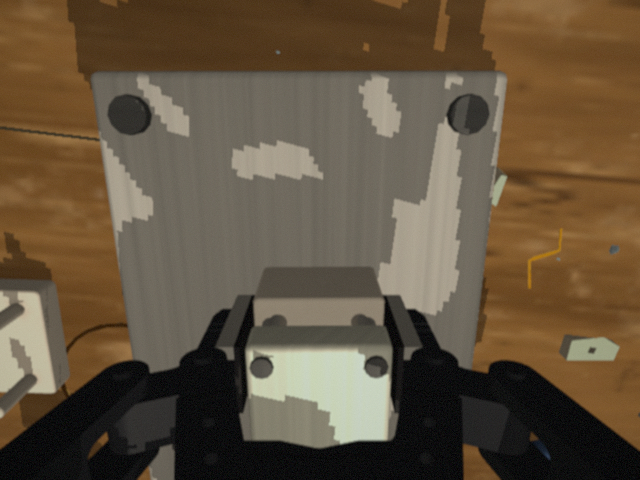

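Request:
step_arm:
  moves:
    - [[0, 0, 0, 0, 0.006, -0.001, 0.4], [0, 0, 0, 0, 0.008, -0.004, 0.4], [0, 0, 0, 0, 0.008, -0.0065, 0.4], [0, 0, 0, 0, 0.004, -0.0065, 0.4], [0, 0, 0, 0, -0.004, -0.0065, 0.4], [0, 0, 0, 0, -0.012, -0.0065, 0.4], [0, 0, 0, 0, -0.02, -0.0065, 0.4], [0, 0, 0, 0, -0.028, -0.0065, 0.4], [0, 0, 0, 0, -0.028, -0.0065, 0.4]]

```text
clock: 7.9
tcp_pos: [0.55, -0.138, 0.0403]
orientation: [-0.478, 0.521, -0.478, -0.521]
wrist_force: [-2.6, -0.9, 2.2]
finger_gap: 0.044
```

```bash
python3 -c "
from g import *
show()"
```

```text
t 7.9 tcp press [-111.8   -0.8   40.3] rot err [-0.001 -0.001 -0.   ] F [-2.6 -0.9  2.2] gap 44.0 q [-0.39  0.44 -0.3   0.84 -0.   -0.47]
```

Request:
step_arm:
  moves:
    - [[0, 0, 0, 0, -0.008, 0.0005, 0.4], [0, 0, 0, 0, -0.016, 0.0005, 0.4], [0, 0, 0, 0, -0.024, 0.0005, 0.4], [0, 0, 0, 0, -0.031, 0.0005, 0.4], [0, 0, 0, 0, -0.031, 0.0005, 0.4]]

```text
clock: 8.4
tcp_pos: [0.5805, -0.1354, 0.0403]
orientation: [-0.478, 0.521, -0.479, -0.521]
wrist_force: [-2.0, -0.1, 3.2]
finger_gap: 0.0438
```

```bash
python3 -c "
from g import *
show();p,d=save('scene','s6.png');cv2.imwrite('pics/s6c.png',cv2.resize(p[180:400,220:440,::-1],None,fx=2.7,fy=2.7))"
```

```text
t 8.4 tcp press [-81.2  -0.8  40.3] rot err [-0.001 -0.002 -0.001] F [-2.  -0.1  3.2] gap 43.8 q [-0.36  0.49 -0.22  0.87 -0.   -0.45]
```

View pics/s6c.png

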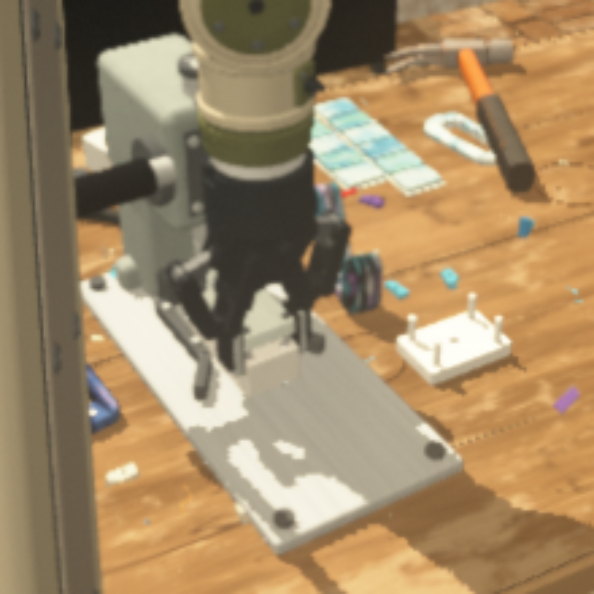

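Request:
step_arm:
  moves:
    - [[0, 0, 0, 0, 0, 0, 0.7], [0, 0, 0, 0, 0, 0, 0.7], [0, 0, 0, 0, 0, 0, 0.7], [0, 0, 0, -0.03, 0, 0, 0.7], [0, 0, 0, -0.06, 0, 0, 0.7], [0, 0, 0, -0.06, 0.02, 0, 0.3], [0, 0, 0, -0.06, 0.038, 0, 0.17], [0, 0, 0, -0.06, 0.038, 0, 0.17], [0, 0, 0, -0.05, 0.038, 0, 0.17], [0, 0, 0, -0.02, 0.038, 0, 0.17], [0, 0, 0, 0.008, 0.038, 0, 0.17], [0, 0, 0, 0.008, 0.038, 0, 0.17]]

```text
clock: 9.65
tcp_pos: [0.5402, -0.1373, 0.028]
orientation: [0.477, -0.519, 0.48, 0.523]
wrist_force: [-0.8, 0.1, -0.7]
finger_gap: 0.0142
```

```bash
python3 -c "
from g import *
show();p,d=save('wrist','w7.png')"
```

```text
t 9.65 tcp press [-121.5    0.8   28. ] rot err [-0.001  0.002 -0.007] F [-0.8  0.1 -0.7] gap 14.2 q [-0.39  0.44 -0.33  0.81 -0.   -0.48]
```

View pics/w7.png

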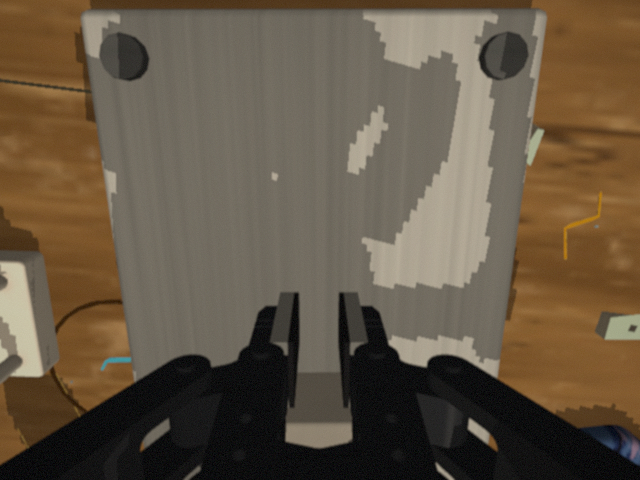

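Request:
step_arm:
  moves:
    - [[0, 0, 0, 0, -0.008, 0, 0.17], [0, 0, 0, 0, -0.016, 0, 0.17], [0, 0, 0, 0, -0.024, 0, 0.17], [0, 0, 0, 0, -0.03, 0, 0.17], [0, 0, 0, 0, -0.036, 0, 0.17], [0, 0, 0, 0, -0.04, 0, 0.17], [0, 0, 0, 0, -0.043, 0, 0.17], [0, 0, 0, 0, -0.046, 0, 0.17], [0, 0, 0, 0, -0.046, 0, 0.17]]

```text
clock: 10.6
tcp_pos: [0.5845, -0.1341, 0.0305]
orientation: [0.475, -0.518, 0.481, 0.523]
wrist_force: [-13.2, -2.1, 8.4]
finger_gap: 0.0142
```

```bash
python3 -c "
from g import *
show()"
```

```text
t 10.6 tcp press [-77.1   0.1  30.5] rot err [-0.002 -0.    -0.011] F [-13.2  -2.1   8.4] gap 14.2 q [-0.36  0.51 -0.2   0.87 -0.01 -0.44]
```

Request:
step_arm:
  moves:
    - [[0, 0, 0, 0, -0.003, 0, 0.17], [0, 0, 0, 0, -0.005, 0, 0.17], [0, 0, 0, 0, -0.006, 0, 0.17], [0, 0, 0, 0, -0.006, 0, 0.17]]

```text
clock: 11.0
tcp_pos: [0.5845, -0.134, 0.0306]
orientation: [0.472, -0.515, 0.485, 0.526]
wrist_force: [-19.1, -4.2, 11.8]
finger_gap: 0.0145
```

```bash
python3 -c "
from g import *
show()"
```

```text
t 11.0 tcp press [-77.1   0.2  30.6] rot err [-0.003 -0.001 -0.024] F [-19.1  -4.2  11.8] gap 14.5 q [-0.35  0.52 -0.19  0.88 -0.01 -0.44]
```

Request:
step_arm:
  moves:
    - [[0, 0, 0.02, 0, 0.01, 0, 0.17], [0, 0, 0.02, 0, 0.025, 0, 0.17], [0, 0, 0.02, -0.03, 0.033, 0, 0.17], [0, 0, 0.02, -0.07, 0.033, 0, 0.1], [0, 0, 0.02, -0.11, 0.033, 0, 0], [0, 0, 0.02, -0.15, 0.033, 0, 0], [0, 0, 0.02, -0.19, 0.033, 0, 0], [0, 0, 0.02, -0.19, 0.033, 0, 0]]

```text
clock: 11.8
tcp_pos: [0.5603, -0.1373, 0.229]
orientation: [0.469, -0.515, 0.488, 0.526]
wrist_force: [0.7, -0.5, -0.3]
finger_gap: -0.0001
```

```bash
python3 - <<'E'
from g import *
show(); p,d=save('wrist','w8.png')
v,u=np.mgrid[200:420,210:430]
W=cloud('wrist',d,u.ravel(),v.ravel()); P=(W-O)@np.c_[ex,ey,[0,0,1]]
for lo,hi,n in((.036,.047,'block top'),(.055,.073,'plate'),):
    Q=P[(P[:,2]>lo)&(P[:,2]<hi)&(P[:,0]<-.03)]
    ys=np.arange(-.03,.035,.005)
    print(n,len(Q),[(round(float(y),3),round(float(np.percentile(q[:,0],2)),4)) for y in ys if len(q:=Q[abs(Q[:,1]-y)<.0025])>3])
    if len(Q): print(np.percentile(Q,[1,50,99],axis=0).round(4).tolist())
E
```

```text
t 11.8 tcp press [-101.4   -1.   229. ] rot err [-0.003 -0.007 -0.031] F [ 0.7 -0.5 -0.3] gap -0.1 q [-0.37  0.34  0.06  1.31 -0.02 -0.45]
block top 593 [(-0.02, -0.0688), (-0.015, -0.0688), (-0.01, -0.0688), (-0.005, -0.069), (0.0, -0.0688), (0.005, -0.0685), (0.01, -0.0688), (0.015, -0.0686), (0.02, -0.0687)]
[[-0.0689, -0.0217, 0.0362], [-0.065, 0.0006, 0.0389], [-0.0604, 0.0222, 0.0409]]
plate 1544 [(-0.02, -0.0645), (-0.015, -0.0647), (-0.01, -0.0646), (-0.005, -0.0647), (0.0, -0.0646), (0.005, -0.0647), (0.01, -0.0648), (0.015, -0.0646), (0.02, -0.0644)]
[[-0.0648, -0.0206, 0.0559], [-0.0563, 0.0014, 0.0621], [-0.0378, 0.0216, 0.0649]]
```

View pics/w8.png

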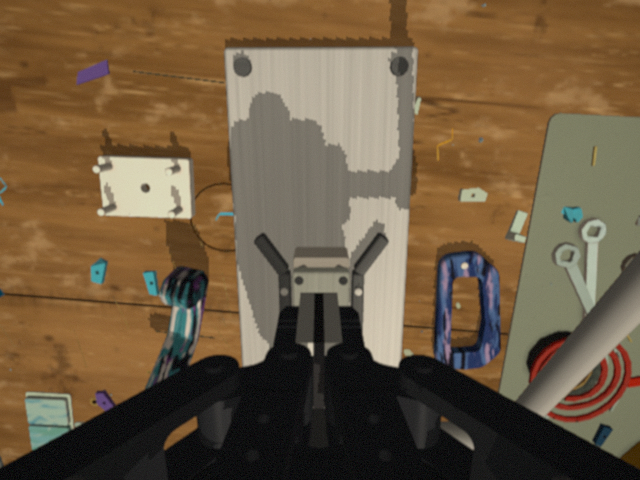

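```bash
python3 - <<'E'
from g import *
show(); p,d=save('wrist','w9.png'); np.save('w9.npy',d)
v,u=np.mgrid[20:420,210:430]
W=cloud('wrist',d,u.ravel(),v.ravel()); P=(W-O)@np.c_[ex,ey,[0,0,1]]
def L(lo,hi,x0,x1,ys):
    Q=P[(P[:,2]>lo)&(P[:,2]<hi)&(P[:,0]<x1)&(P[:,0]>x0)]
    print(len(Q),np.median(Q[:,2]).round(4),[(round(float(y),3),round(float(np.percentile(q[:,0],1)),4)) for y in ys if len(q:=Q[abs(Q[:,1]-y)<.0025])>3])
L(.004,.016,-.3,-.1,np.arange(-.06,.07,.02))
L(.034,.047,-.09,-.03,np.arange(-.02,.025,.01))
L(.055,.068,-.09,-.03,np.arange(-.02,.025,.01))
L(.019,.032,-.09,-.03,np.arange(-.05,.055,.005))
E
python3 - <<'E'
import cv2
i=cv2.imread('pics/w9.png');cv2.imwrite('pics/w9c.png',cv2.resize(i[210:330,220:420],None,fx=4,fy=4,interpolation=cv2.INTER_CUBIC))
E
```

```text
t 11.85 tcp press [-102.5   -0.5  225.9] rot err [-0.003 -0.005 -0.035] F [ 0.  -1.1 -0.3] gap -0.2 q [-0.37  0.35  0.05  1.31 -0.02 -0.45]
30483 0.0099 [(-0.06, -0.2273), (-0.04, -0.2272), (-0.02, -0.227), (0.0, -0.227), (0.02, -0.2269), (0.04, -0.2276), (0.06, -0.2276)]
646 0.0394 [(-0.02, -0.069), (-0.01, -0.0689), (0.0, -0.069), (0.01, -0.0691), (0.02, -0.069)]
1398 0.0627 [(-0.02, -0.0648), (-0.01, -0.065), (0.0, -0.0648), (0.01, -0.0649), (0.02, -0.0648)]
1889 0.0234 [(-0.05, -0.082), (-0.045, -0.0809), (-0.04, -0.074), (-0.035, -0.0664), (-0.03, -0.0586), (-0.025, -0.0485), (-0.02, -0.0691), (-0.015, -0.0692), (-0.01, -0.0692), (-0.005, -0.0695), (-0.0, -0.0694), (0.005, -0.0692), (0.01, -0.0694), (0.015, -0.0692), (0.02, -0.0692), (0.025, -0.0678), (0.03, -0.0567), (0.035, -0.0643), (0.04, -0.0719), (0.045, -0.0796), (0.05, -0.0822)]
```

View pics/w9c.png

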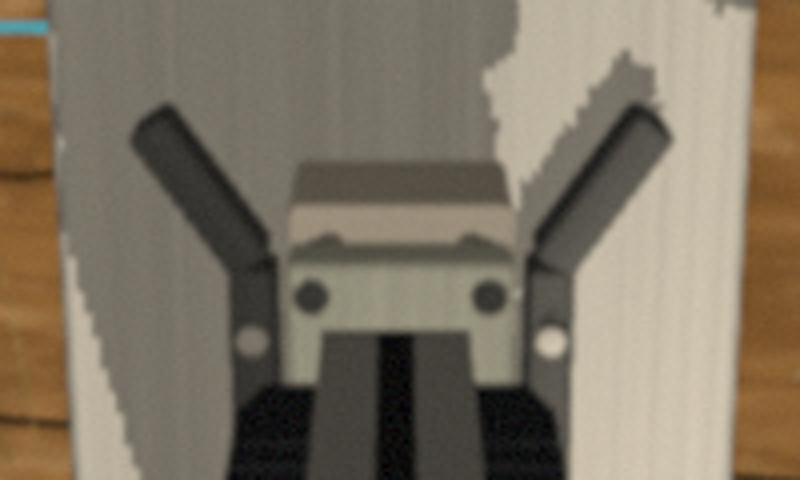

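```bash
python3 - <<'E'
from g import *
print(to(-.110,0,.32),to(-.145,.15,.30))
E
```

```text
(array([-0.0962,  0.01  , -0.0003]), array([-0.0028, -0.0032, -0.0387])) (array([-0.0753,  0.0446,  0.1496]), array([-0.0028, -0.0032, -0.0387]))
```

Request:
step_arm:
  moves:
    - [[0, 0, -0.02, -0.04, 0.005, 0, 0], [0, 0, -0.039, -0.08, 0.01, 0, 0], [0, 0, -0.039, -0.096, 0.015, 0.01, 0], [0, 0, -0.039, -0.096, 0.025, 0.05, 0], [0, 0, -0.039, -0.096, 0.035, 0.09, 0], [0, 0, -0.039, -0.096, 0.045, 0.13, 0], [0, 0, -0.039, -0.09, 0.045, 0.15, 0], [0, 0, -0.039, -0.08, 0.045, 0.15, 0], [0, 0, -0.039, -0.08, 0.045, 0.15, 0]]

```text
clock: 12.8
tcp_pos: [0.5029, 0.0101, 0.3024]
orientation: [0.477, -0.521, 0.48, 0.521]
wrist_force: [-0.1, -0.5, 0.8]
finger_gap: 0.0001
```

```bash
python3 - <<'E'
from g import *
show(); p,d=save('scene','s10.png');np.save('s10.npy',d);cv2.imwrite('pics/s10c.png',cv2.resize(p[180:380,220:440,::-1],None,fx=3.5,fy=3,interpolation=cv2.INTER_CUBIC)); save('top','t10.png')
print(to(-.146,.15,.29))
E
```

```text
t 12.8 tcp press [-146.   150.8  302.4] rot err [-0.001 -0.003 -0.003] F [-0.1 -0.5  0.8] gap 0.1 q [-0.14  0.16 -0.    1.41 -0.   -0.22]
(array([0.0137, 0.0007, 0.0003]), array([-0.0035, -0.003 , -0.0016]))
```

View pics/s10c.png

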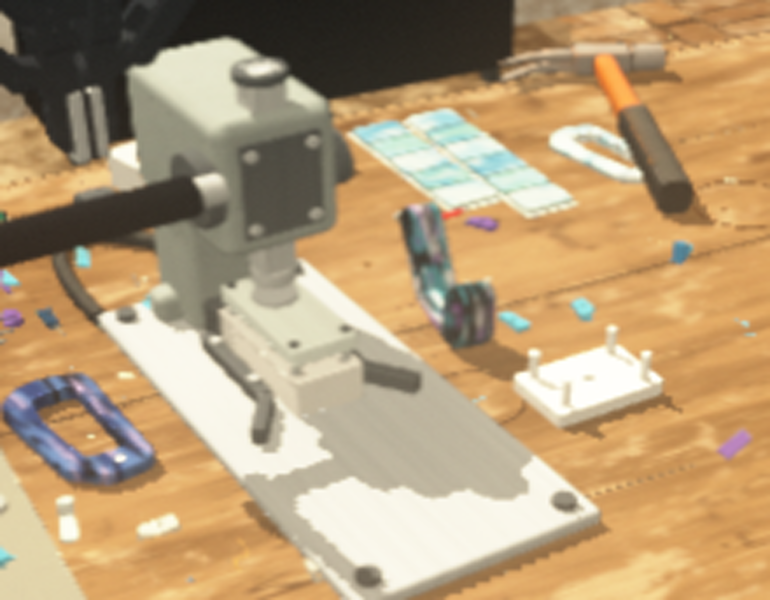

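View pics/t10.png

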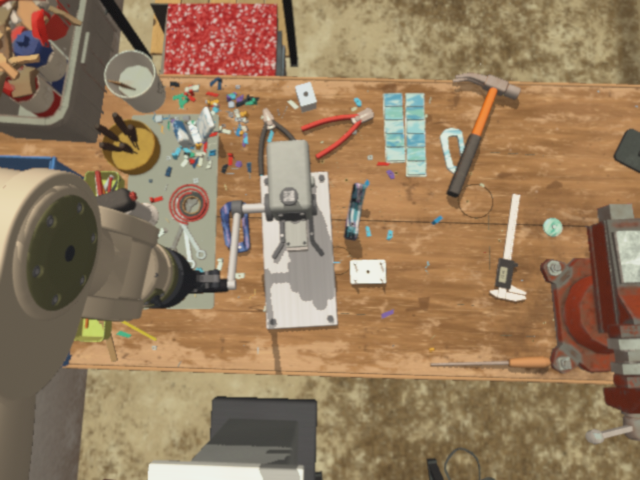

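```bash
python3 - <<'E'
from g import *
i=cv2.imread('pics/t10.png'); cv2.imwrite('pics/t10c.png',cv2.resize(i[225:335,250:350],None,fx=6,fy=5.4,interpolation=cv2.INTER_CUBIC))
p,d=env.read_camera('top'); r=env.silhouettes('top','mould'); print([(k['confidence'],k['uv']) for k in r])
v,u=np.mgrid[230:340,255:350]; W=cloud('top',d,u.ravel(),v.ravel()); P=(W-O)@np.c_[ex,ey,[0,0,1]]
def L(n,lo,hi,x0,x1,ys):
    Q=P[(P[:,2]>lo)&(P[:,2]<hi)&(P[:,0]<x1)&(P[:,0]>x0)]
    print(n,len(Q),np.median(Q[:,2]).round(4),[(round(float(y),3),round(float(np.percentile(q[:,0],3)),4)) for y in ys if len(q:=Q[abs(Q[:,1]-y)<.0035])>3])
L('front',.007,.018,-.3,-.1,np.arange(-.06,.07,.02)); L('block',.036,.05,-.09,-.03,np.arange(-.018,.02,.006)); L('plate',.055,.075,-.09,-.03,np.arange(-.018,.02,.006))
d=np.load('s10.npy'); v,u=np.mgrid[250:370,250:420]; W=cloud('scene',d,u.ravel(),v.ravel()); P=(W-O)@np.c_[ex,ey,[0,0,1]]
L('front',.004,.018,-.3,-.1,np.arange(-.06,.07,.02)); 
Q=P[(P[:,2]>.02)&(P[:,2]<.036)&(P[:,0]>-.1)&(P[:,0]<-.05)&(abs(P[:,1])<.02)]; print('face',len(Q),np.percentile(Q[:,0],[5,25,50,75,95]))
Q=P[(P[:,2]>-.01)&(P[:,2]<.008)&(P[:,0]>-.25)&(P[:,0]<-.2)&(abs(P[:,1])<.06)]; 
h=np.histogram(Q[:,0],bins=np.arange(-.25,-.2,.002)); print(h[0])
E
```

```text
[(0.94, [301.0, 234.9])]
front 4097 0.0131 [(-0.06, -0.2214), (-0.04, -0.2198), (-0.02, -0.2203), (0.0, -0.2206), (0.02, -0.2203), (0.04, -0.2205), (0.06, -0.2207)]
block 91 0.0432 [(-0.018, -0.0647), (-0.012, -0.0643), (-0.006, -0.064), (0.0, -0.0647), (0.006, -0.0648), (0.012, -0.0646), (0.018, -0.0646)]
plate 343 0.0664 [(-0.018, -0.0602), (-0.012, -0.0606), (-0.006, -0.0605), (0.0, -0.0604), (0.006, -0.0599), (0.012, -0.0605), (0.018, -0.0605)]
front 4225 0.0114 [(-0.06, -0.2263), (-0.04, -0.226), (-0.02, -0.2251), (0.0, -0.2248), (0.02, -0.2215), (0.04, -0.21), (0.06, -0.1998)]
face 125 [-0.06822513 -0.06701347 -0.06624234 -0.06482111 -0.05667708]
[ 5 12 14 18 12 18 16 23 21 20 24 49 63  8  0  0  1  0  0  0  0  0  0  0]
```

View pics/t10c.png

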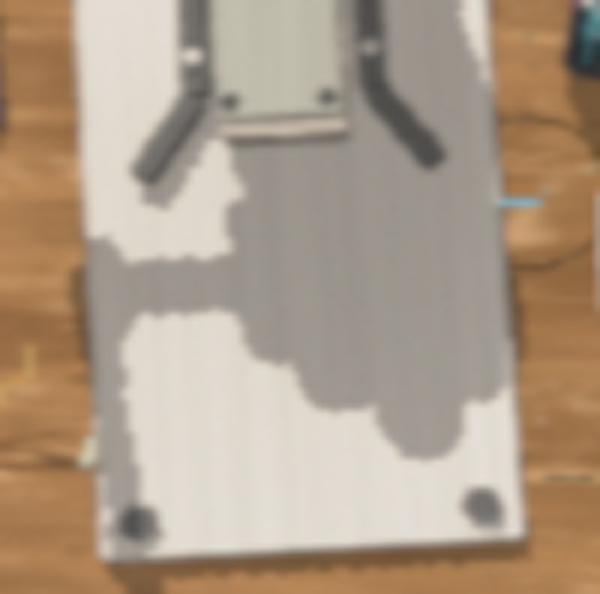

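Request:
step_arm:
  moves:
    - [[0, 0, 0, 0.012, 0, 0, 0], [0, 0, 0, 0.024, 0, 0, 0], [0, 0, 0, 0.029, 0, 0, 0], [0, 0, 0, 0.039, 0.005, 0, 0], [0, 0, 0, 0.05, 0.011, 0, 0], [0, 0, 0, 0.062, 0.015, 0, 0], [0, 0, 0, 0.074, 0.019, 0, 0], [0, 0, 0, 0.074, 0.019, 0, 0]]

```text
clock: 13.8
tcp_pos: [0.4832, 0.0067, 0.2293]
orientation: [-0.477, 0.52, -0.481, -0.52]
wrist_force: [-5.3, -1.7, 7.4]
finger_gap: 0.0001
```

```bash
python3 - <<'E'
from g import *
show(); p,d=save('scene','s11.png');cv2.imwrite('pics/s11c.png',cv2.resize(p[150:380,180:440,::-1],None,fx=3,fy=2.6,interpolation=cv2.INTER_CUBIC)); save('wrist','w11.png')
E
```

```text
t 13.8 tcp press [-165.9  149.2  229.3] rot err [-0.005 -0.003 -0.003] F [-5.3 -1.7  7.4] gap 0.1 q [-0.15  0.14 -0.2   1.23 -0.   -0.23]
```

View pics/s11c.png

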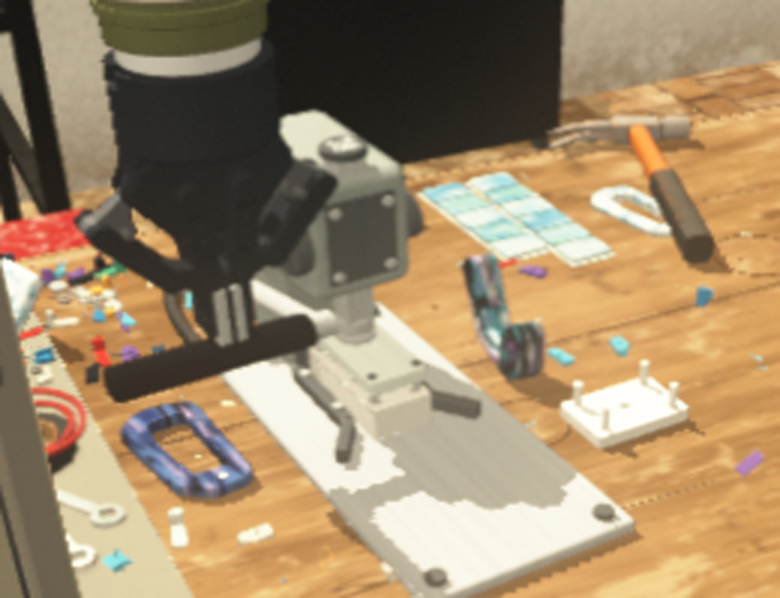

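View pics/w11.png

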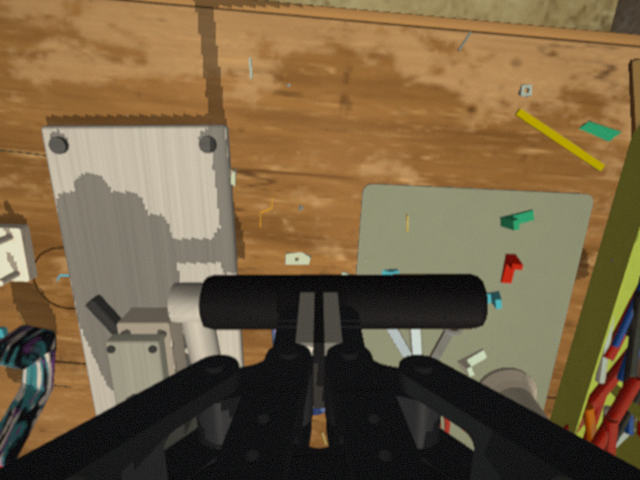

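Request:
step_arm:
  moves:
    - [[0, 0, 0, 0.013, 0.002, 0, 0], [0, 0, 0, 0.025, 0.003, 0, 0], [0, 0, 0, 0.038, 0.004, 0, 0], [0, 0, 0, 0.051, 0.004, 0, 0], [0, 0, 0, 0.064, 0.003, 0, 0], [0, 0, 0, 0.076, 0.001, 0, 0], [0, 0, 0, 0.089, -0.002, 0, 0], [0, 0, 0, 0.099, -0.005, 0, 0], [0, 0, 0, 0.105, -0.006, 0, 0], [0, 0, 0, 0.107, -0.006, 0, 0], [0, 0, 0, 0.107, -0.006, 0, 0]]

```text
clock: 15.0
tcp_pos: [0.4885, 0.0068, 0.1274]
orientation: [-0.478, 0.521, -0.481, -0.52]
wrist_force: [-15.0, 0.8, 35.3]
finger_gap: -0.0003
```

```bash
python3 - <<'E'
from g import *
show(); p,d=save('scene','s12.png');cv2.imwrite('pics/s12c.png',cv2.resize(p[150:380,180:440,::-1],None,fx=3,fy=2.6,interpolation=cv2.INTER_CUBIC)); save('wrist','w12.png')
E
```

```text
t 15.0 tcp press [-160.5  148.8  127.4] rot err [-0.005 -0.004 -0.002] F [-15.    0.8  35.3] gap -0.3 q [-0.15  0.22 -0.37  0.98 -0.   -0.23]
```

View pics/s12c.png

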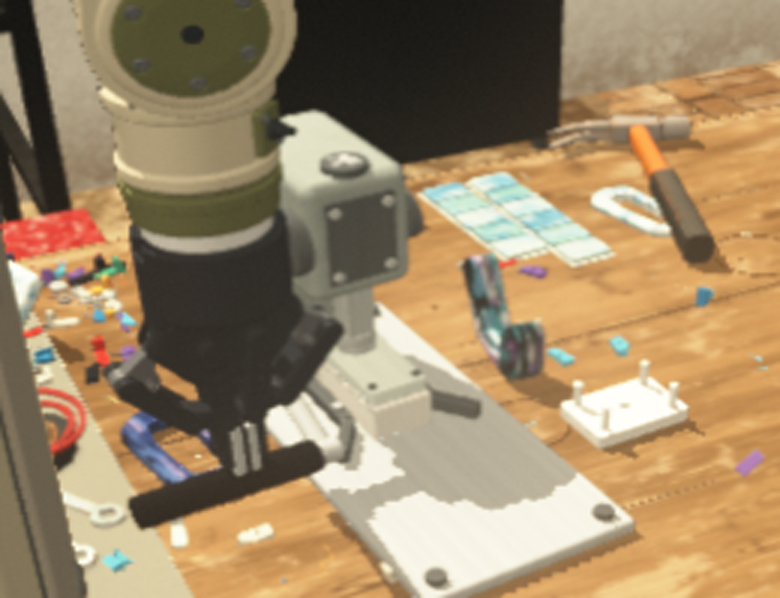

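View pics/w12.png

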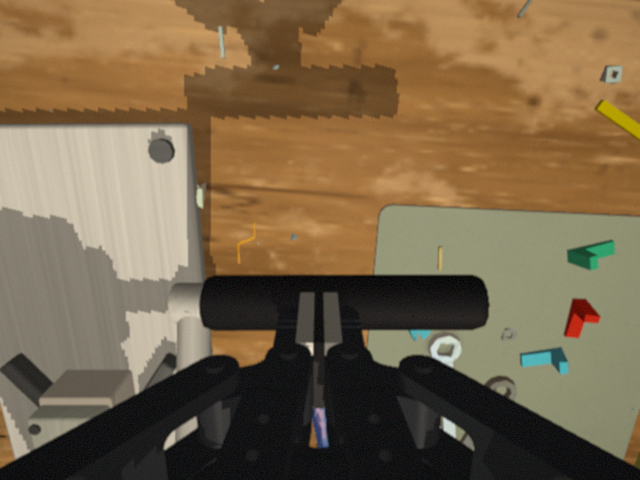

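Request:
step_arm:
  moves:
    - [[0, 0, 0, 0.007, 0, 0, 0], [0, 0, 0, 0.007, 0, 0, 0], [0, 0, 0, 0.007, 0, 0, 0], [0, 0, 0, 0.007, 0, 0, 0], [0, 0, 0, 0.007, 0, 0, 0], [0, 0, 0, 0.007, 0, 0, 0], [0, 0, 0, 0.007, 0, 0, 0], [0, 0, 0, 0.007, 0, 0, 0], [0, 0, 0, 0.007, 0, 0, 0], [0, 0, 0, 0.007, 0, 0, 0], [0, 0, 0, 0.007, 0, 0, 0], [0, 0, 0, 0.007, 0, 0, 0]]

```text
clock: 16.3
tcp_pos: [0.4886, 0.0068, 0.1267]
orientation: [-0.478, 0.522, -0.48, -0.518]
wrist_force: [-18.8, 1.3, 50.8]
finger_gap: -0.0003
```

```bash
python3 - <<'E'
from g import *
show()
p,d=env.read_camera('scene'); v,u=np.mgrid[250:370,250:420]; W=cloud('scene',d,u.ravel(),v.ravel()); P=(W-O)@np.c_[ex,ey,[0,0,1]]
Q=P[(P[:,0]>-.06)&(P[:,0]<-.03)&(abs(P[:,1])<.017)&(P[:,2]>.045)&(P[:,2]<.08)]; print('plate top z',len(Q),np.percentile(Q[:,2],[10,50,90]))
E
```

```text
t 16.3 tcp press [-160.4  148.8  126.7] rot err [-0.004 -0.006  0.002] F [-18.8   1.3  50.8] gap -0.3 q [-0.15  0.22 -0.38  0.97 -0.01 -0.23]
plate top z 157 [0.05469616 0.05603035 0.05755892]
```

Request:
step_arm:
  moves:
    - [[0, 0, 0, 0.002, 0, 0, 0], [0, 0, 0, -0.004, 0.001, 0, 0], [0, 0, 0, -0.012, 0.003, 0, 0], [0, 0, 0, -0.02, 0.005, 0, 0], [0, 0, 0, -0.027, 0.006, 0, 0], [0, 0, 0, -0.035, 0.0075, 0, 0], [0, 0, 0, -0.043, 0.0085, 0, 0], [0, 0, 0, -0.052, 0.0095, 0, 0], [0, 0, 0, -0.06, 0.0095, 0, 0], [0, 0, 0, -0.068, 0.009, 0, 0], [0, 0, 0, -0.077, 0.009, 0, 0]]

```text
clock: 17.45
tcp_pos: [0.4825, 0.0064, 0.2057]
orientation: [-0.48, 0.524, -0.478, -0.517]
wrist_force: [4.5, 0.3, 5.6]
finger_gap: -0.0003
```

```bash
python3 - <<'E'
from g import *
show()
E
```

```text
t 17.45 tcp press [-166.6  148.9  205.7] rot err [-0.004 -0.006  0.008] F [4.5 0.3 5.6] gap -0.3 q [-0.15  0.14 -0.26  1.15 -0.   -0.23]
```

Request:
step_arm:
  moves:
    - [[0, 0, 0, -0.008, 0.001, 0, 0], [0, 0, 0, -0.016, 0.0, 0, 0], [0, 0, 0, -0.0235, -0.0015, 0, 0], [0, 0, 0, -0.031, -0.0035, 0, 0], [0, 0, 0, -0.039, -0.006, 0, 0], [0, 0, 0, -0.047, -0.009, 0, 0], [0, 0, 0, -0.055, -0.013, 0, 0], [0, 0, 0, -0.062, -0.017, 0, 0], [0, 0, 0, -0.068, -0.0205, 0, 0], [0, 0, 0, -0.072, -0.021, 0, 0], [0, 0, 0, -0.077, -0.021, 0, 0], [0, 0, 0, -0.082, -0.021, 0, 0]]

```text
clock: 18.65
tcp_pos: [0.5016, 0.0087, 0.2873]
orientation: [-0.479, 0.523, -0.479, -0.517]
wrist_force: [-0.3, 0.3, -0.2]
finger_gap: -0.0003
```

```bash
python3 - <<'E'
from g import *
show(); save('wrist','w14.png')
E
```

```text
t 18.65 tcp press [-147.3  149.5  287.3] rot err [-0.004 -0.006  0.005] F [-0.3  0.3 -0.2] gap -0.3 q [-0.14  0.16 -0.05  1.36 -0.   -0.22]
```

View pics/w14.png

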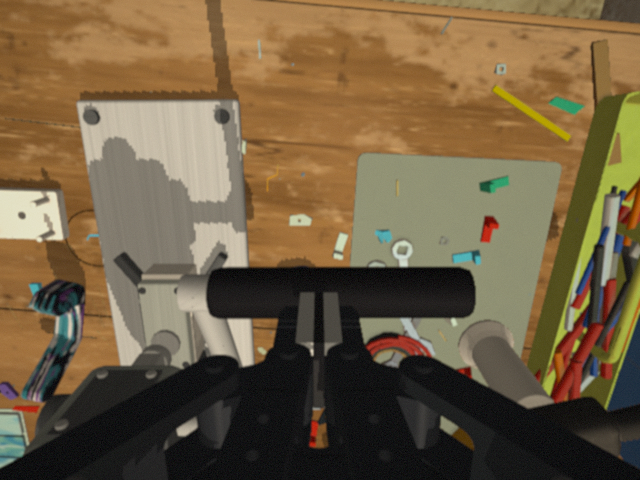

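Contact has been lost with the lever at its upper rest. I'll retreat upward and check the result.

Request:
step_arm:
  moves:
    - [[0, 0, 0, -0.03, 0, 0, 0], [0, 0, 0, -0.06, 0.02, 0, 0], [0, 0, 0, -0.08, 0.05, 0.03, 0], [0, 0, 0, -0.08, 0.08, 0.06, 0], [0, 0, 0, -0.08, 0.08, 0.1, 0], [0, 0, 0, -0.08, 0.08, 0.1, 0]]

```text
clock: 19.3
tcp_pos: [0.4117, 0.1051, 0.3677]
orientation: [-0.479, 0.524, -0.477, -0.518]
wrist_force: [0.2, -1.0, 0.8]
finger_gap: 0.0002
```

```bash
python3 - <<'E'
from g import *
show(); p,d=save('scene','s15.png');cv2.imwrite('pics/s15c.png',cv2.resize(p[150:380,180:440,::-1],None,fx=3,fy=2.6,interpolation=cv2.INTER_CUBIC))
v,u=np.mgrid[250:370,250:420]; W=cloud('scene',d,u.ravel(),v.ravel()); P=(W-O)@np.c_[ex,ey,[0,0,1]]
Q=P[(P[:,0]>-.06)&(P[:,0]<-.03)&(abs(P[:,1])<.017)&(P[:,2]>.045)&(P[:,2]<.08)]; print('plate top z',len(Q),np.percentile(Q[:,2],[10,50,90]))
Q=P[(P[:,2]>.02)&(P[:,2]<.036)&(P[:,0]>-.1)&(P[:,0]<-.05)&(abs(P[:,1])<.02)]; print('face',len(Q),np.percentile(Q[:,0],[5,25,50,75,95]))
p,d=save('top','t15.png'); v,u=np.mgrid[0:480,0:640]; W=cloud('top',d,u.ravel(),v.ravel()).reshape(480,640,3); P=((W-O).reshape(-1,3))@np.c_[ex,ey,[0,0,1]]
Q=P[(P[:,2]>.036)&(P[:,2]<.05)&(P[:,0]<-.03)&(P[:,0]>-.09)&(abs(P[:,1])<.02)]; print('top face',len(Q),np.percentile(Q[:,0],[3,10]))
for n in['moulded_hook','pin_plate','snap_ring','lever_grip']:
    r=env.silhouettes('top',n)
    for k in r[:1]:
        A=W[k['mask']&(d>0)]; print(n,round(k['confidence'],2),np.round(k['uv']),'med',np.round(np.median(A,0),3),'min',np.round(np.percentile(A,2,axis=0),3),'max',np.round(np.percentile(A,98,axis=0),3))
E
```

```text
t 19.3 tcp press [-228.5  253.4  367.7] rot err [ 0.001 -0.005  0.008] F [ 0.2 -1.   0.8] gap 0.2 q [ 0.06  0.01 -0.02  1.54 -0.   -0.02]
plate top z 153 [0.05441863 0.05587166 0.05705788]
face 127 [-0.06825314 -0.06699579 -0.06602221 -0.06506146 -0.05454507]
top face 58 [-0.06446153 -0.0643346 ]
moulded_hook 0.62 [354. 208.] med [ 0.689 -0.251  0.036] min [ 0.625 -0.269  0.007] max [ 0.735 -0.233  0.065]
pin_plate 0.77 [365. 270.] med [ 0.559 -0.283  0.013] min [ 0.534 -0.319  0.001] max [ 0.583 -0.247  0.034]
snap_ring 0.84 [227. 229.] med [0.645 0.014 0.013] min [ 0.594 -0.027  0.   ] max [0.698 0.037 0.017]
lever_grip 0.98 [228. 282.] med [ 0.514 -0.025  0.255] min [ 0.492 -0.071  0.003] max [0.664 0.074 0.267]
```

View pics/s15c.png

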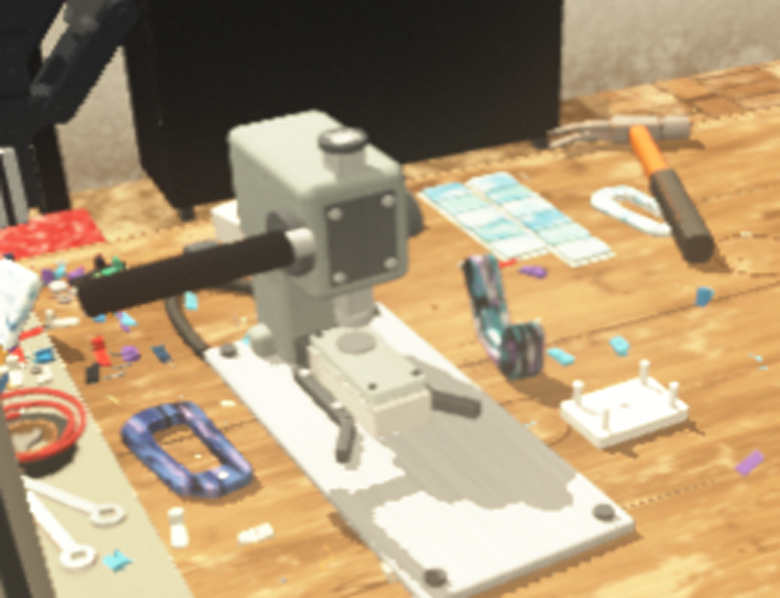

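View pics/t15.png

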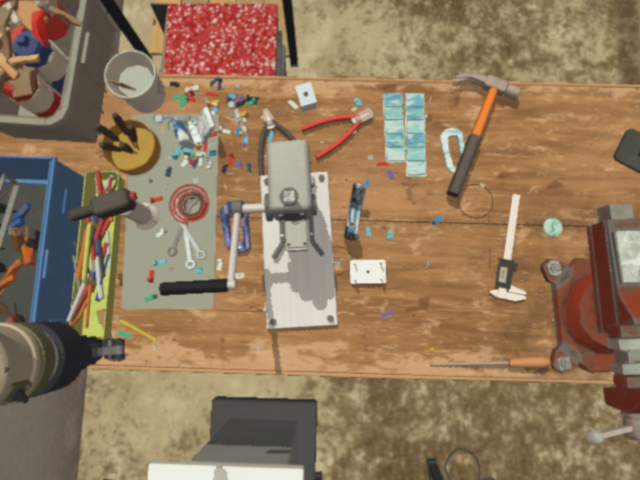

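The mould is shut and in place, the lever is up, the bystanders haven't moved and the robot is clear. Handing in.

```bash
python3 -c "
from g import *
show(); print(env.hand_in())"
```

```text
t 19.6 tcp press [-226.8  249.3  366.8] rot err [-0.006 -0.006  0.006] F [-0.4  0.9 -0.3] gap -0.2 q [ 0.06  0.01 -0.02  1.54 -0.01 -0.03]
the job is handed in; nothing more can be done
None
```

The mould is home under the ram and shut, the lever is back up at rest, and I handed the job in at 19.6 s.

**What I did**
- **Sliding it in:** my first push ran the mould into the left rail's flared mouth, about 6 mm off centre, at about 31 N. I backed off, gripped the mould by its sides, centred it and slid it into the rails. I then pushed it from behind against the stop.
- **Pressing:** I pressed the lever down from above with shut fingers, following its arc to the stop. I held it there for over 1 s, with up to about 51 N upward at the wrist.
- **Raising:** I guided the lever back up at about 0.5 rad/s with the fingers on the grip, then moved the arm clear.

**Last checks**
- **Fully home:** when the push rose from 13 to 19 N, the mould did not move. Its near end measured x = -64.5 mm from the top camera and -66 mm from the scene camera, against -65 mm nominal. The wrist camera read about -69 mm. It also put the feed plate's known front edge 2 mm too far forward, so I trusted the other two.
- **Shut:** the top plate stands at z = 56 mm, which is the closed height; before pressing it was about 63 to 66 mm.
- **Bystanders:** the hook, pin plate and snap ring are where they started. The largest shift measured was about 4 mm, on the snap ring's median point, but its outline is within about 1 mm, except its lowest depth reading (about 4 mm), so I read that as measurement scatter.
- **Robot:** it touches nothing, and the wrist force is about zero.

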